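# Click the bed-levelling wheels back to their reference mark

## Robot

A 7-joint arm with a two-finger parallel gripper is mounted at the origin on the work surface. World frame = base frame: x ahead of the robot, y to its left, z up, the work surface at z = 0. Lengths are in m, angles in rad, forces in N, time in s.
With the tool pointing down it reaches from about 0.425 to 1.025 m from the base axis. Payload 9.4 kg.
Tool frame: the origin (TCP) lies between the finger pads; the fingertips stand 11 mm ahead of it and the grasp point (between the pads) lies 8 mm behind it (tip_extent is the z of the fingertips in the tool frame, in m); z points along the fingers, y is the line along which they close (so a half turn about z gives the same grasp; the last joint's range is limited). The gripper opens to 93 mm and grips with 3 to 60 N. Pads are 15 mm wide; open, the fingers measure 128 mm over their backs; the gripper's body (75 mm by 188 mm) begins 65 mm behind the grasp point.
Start: joints at [1.176, 0.599, -0.003, 1.599, 0.002, 0.943, -0.08], TCP at [0.227, -0.689, 0.197] pointing down, gripper open.
Joint ranges: [-2.57, 2.57], [-0.35, 1.97], [-1.29, 1.29], [0.11, 2.56], [-1.05, 4.19], [0.11, 1.86], [-2.63, 2.63]. Speed limits (rad/s): [2.22, 2.22, 3.01, 3.01, 3.14, 3.14, 3.14].

## Interface

Orientations are given as [roll, pitch, yaw] about the fixed x, y, z axes, in that order (R = Rz(yaw) Ry(pitch) Rx(roll)).
In Python, from station import * gives the robot as it stands.
- The arm moves only by the tool send_rows, never from a script. Its argument "deltas" is a list of rows, each a list of 3 entries, a list of its own where there are three numbers: the shift along the world's x, y, z in cm, then the turn, a rotation vector about the world's x, y, z in degrees, then the opening, from 0 (shut) to 1 (fully open). A call has 1 to 12 rows; each row shifts and turns the commanded pose from where the row before left it; what a row does not reach is not made up. A row lasts 1/12 s, in which the tool goes at most 41.7 mm and 7.16 degrees, less where a joint would pass 70% of its speed; a pose out of reach is approached as far as the arm can. A call is refused whole if a number of a shift passes 4.17 or a number of a turn 7.16, either way. A call with a gripper value outside its range is refused whole. The fingers move at their own pace and stop on an object; the grip force is fixed at half the most. Time passes only in rows, so rows that do not move let the fingers close. It gives the time, the measured TCP pose, the force, the opening and the grip force at its end, in the units of the state.
- state(): the state, without advancing time (a new reading comes with each control period).
- grab_frame(name): name is "side" or "top"; returns a dict with "pixels" (400x640x3 uint8, red, green, blue), "intrinsics" (3x3 intrinsics, pixels), "cam_to_world" (4x4, takes a point from camera to world coordinates). Camera axes: x right, y up, looking along -z (the intrinsics and any distortion apply to the point x, -y, -z); pixel columns grow to the right and rows downward; lengths in m; the calibration is good to about 2 mm. A picture is of the moment at which its call begins. There is no depth.
- hand_in(): hands the job in; it is judged then, once.
The state is a dict: "clock": time; "joint_positions": joint angles; "joint_vel": joint speeds; "tau": joint torques, N m; "tcp_pos": TCP position; "tool_rot": TCP orientation; "contact_force": force on the tool from outside, world axes, zero at the start; "moment": the same for the moment, N m; "width": finger opening in m; "gripper_force": force on a finger pad.
Only numpy, scipy, OpenCV 4.12 (cv2) and the standard library are available. Lean on these libraries where they do the work, as an engineer would, in place of code of your own. Each camera call takes 0.05 s, during which the arm holds its last target. There are 200 camera calls.

## Task

The two front bed-levelling wheels of the 3D printer have been turned off their reference setting, each by less than half a turn: seen from above, the left one clockwise and the right one counter-clockwise. With a fingertip, flick each wheel by its lobes back the way it came, click by click, until the lobe with the raised pin points straight out to the front of the printer and the wheel rests in that click. Push gently, do not pinch a wheel between the fingers or lean on the print bed, and leave the loose things about it where they are.

Things in the scene. Friction and masses are not known exactly. Their poses are not given: they have to be found in the camera images.
- printer: Fixed open-frame 3D printer, front towards the robot. Origin on the table below the middle of the bed's front edge; -x points out of its front, z up, +y towards its left corner wheel. Gantry (uprights 385 mm high, 340 mm apart) 235 to 275 mm behind the bed's front edge; print head reaches forward to 175 mm behind it, lowest point 165 mm up. Belt tensioner 25 mm out in front, mid-bed, 71 mm high.
- bed: Square print bed, 214 x 214 mm, 6 mm thick, its top 96 mm above the table, with small printed furniture standing on it. Origin at the middle of its lower front edge, axes as the printer's. Fixed.
- wheel_left: Black levelling wheel under the bed's front left corner (robot's left, +y), turning about the vertical. Hub radius 22 mm; six lobes 60 degrees apart, 8 mm wide, round ends at radius 35 mm; lobes span 56 to 68 mm above the table, free space below. Three quarters stick out beyond the bed and can be reached from above. Origin on the axis at its underside; the pin lobe lies along its -x.
- wheel_right: The same wheel under the front right corner (-y).
- turn_left (a joint): Turn of the left wheel in rad, positive counter-clockwise seen from above; 0 when the pin lobe points straight to the printer's front. 12 clicks a turn, every 0.5236 rad; let go between clicks, it springs into the nearest. About 4 N at a lobe's end takes it over a click. Starts two to five clicks clockwise (negative); no end stop.
- turn_right (a joint): The same for the right wheel; it starts two to five clicks counter-clockwise (positive).
- wheel_left_pin (a point): Top of the steel index pin (7 mm across, standing 4 mm proud) on the left wheel's marked lobe, 29 mm from the axis, 72 mm above the table.
- wheel_right_pin (a point): The same on the right wheel.
- wheel_left_axis (a point): On the left wheel's axis, 68 mm above the table (lobe tops); 3 mm behind the bed's front edge, 104 mm left of the printer's middle line. The bed's corner point is 4 mm outside it, diagonally. Over the hub a carriage arm, 18 mm wide with a round end, comes from the bed's middle, 71 to 75 mm high.
- wheel_right_axis (a point): The same for the right wheel, 104 mm to the right of the middle line.
- chair: Printed white doll's chair, 22 x 22 x 37 mm, loose on the bed. Origin centre of underside. Leave alone.
- wardrobe: Printed white doll's wardrobe, 20 x 34 x 36 mm, loose on the bed. Origin centre of underside. Leave alone.
- nozzle_tub: Small round tub with a lid, 39 mm across, 32 mm high, loose on the table in front of the printer between the wheels. Origin centre of underside. Leave alone.
- scraper: Scraper with a black handle, 190 mm long, lying on the table to the right of the printer. Leave alone.
- glue_stick: Glue stick, 30 mm across, 96 mm high, standing to the left of the printer. Origin centre of underside. Leave alone.
- cleaner: Bottle of bed cleaner, 60 mm across, 160 mm high, standing to the left of the printer. Origin centre of underside. Leave alone.
- caliper: Steel caliper, 200 mm long, lying on the table well to the right. Leave alone.

How it is judged:
By the outcome, as a careful person would: the job done as asked, in the order asked, and still so for the second after the job is handed in, with the robot touching nothing.
It also fails if it takes over 64 s, if anything falls off the work surface, if the arm or the gripper's body presses on something with over 40 N, if the wrist force passes 120 N, or if a joint passes its speed limit or range.

## Working session

There is one attempt and no reset: what is moved stays moved. The work goes in short steps, Python scripts to look and compute and a tool call to move; the robot and the scene stay as the last step left them, time stands still between calls to the robot, and variables do not carry over. Pictures are saved under pics/ and viewed, at most 10 in all, crops included, and the job is handed in when it is done.

Besides the shell and the picture viewer there is one more tool, called after ">>>" by a JSON object that holds its "method" and its "body", one argument or row to a line. send_rows: Moves the arm, as the interface text tells. Its arguments: {"type":"object","properties":{"deltas":{"type":"array"}},"required":["deltas"]}

```bash
mkdir -p pics; python3 - <<'E'
from station import *
import cv2
s=state();print(s['clock'],s['tcp_pos'],s['tool_rot'],s['width'])
for n in("top","side"):
    f=grab_frame(n);cv2.imwrite(f'pics/{n}0.png',f['pixels'][...,::-1]);print(f['intrinsics'],f['cam_to_world'], [k for k in f])
E
```

```text
0.0 [ 0.22634574 -0.68821999  0.19574859] [-3.14005621e+00  1.65894675e-04  3.17834478e-01] 0.09264684036893589
[[390.6471208    0.         313.34395083]
 [  0.         390.6471208  199.31560131]
 [  0.           0.           1.        ]] [[-0.0198107   0.99339363 -0.11303374  0.49400053]
 [-0.99962258 -0.02183228 -0.01667494  0.00982933]
 [-0.01903256  0.11266074  0.99345122  1.0279919 ]
 [ 0.          0.          0.          1.        ]] ['pixels', 'intrinsics', 'cam_to_world']
[[377.34785682   0.         312.82637377]
 [  0.         377.34785682 205.50431175]
 [  0.           0.           1.        ]] [[ 0.937481    0.18174163 -0.29681537  0.338853  ]
 [-0.3480326   0.49355774 -0.79704081 -0.65690619]
 [ 0.00164003  0.85051204  0.52595302  0.53135097]
 [ 0.          0.          0.          1.        ]] ['pixels', 'intrinsics', 'cam_to_world']
```

View pics/top0.png

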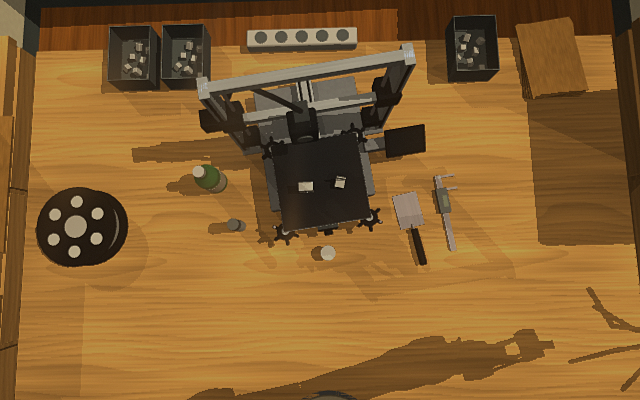

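View pics/side0.png

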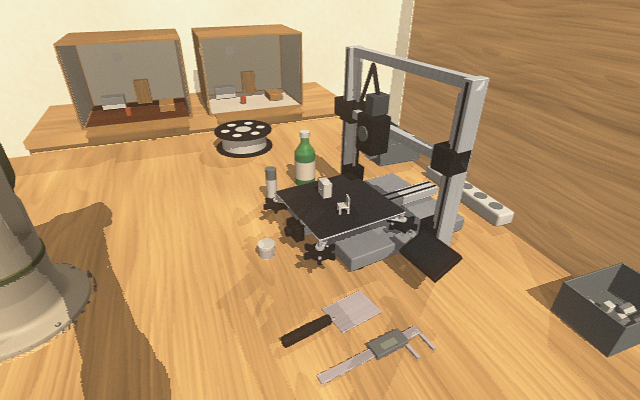

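Top view: the bed is the dark quad at about (270–375, 135–235), with the front left wheel near (285,232) and the right one near (372,218). Next I'll enlarge the wheels.

```bash
python3 - <<'E'
import cv2,numpy as np
t=cv2.imread('pics/top0.png');s=cv2.imread('pics/side0.png')
g=lambda im:np.clip((im/255.)**0.6*255,0,255).astype('uint8')
r=lambda im,x,y:cv2.resize(g(im[y:y+36,x:x+48]),(384,288),interpolation=cv2.INTER_CUBIC)
a=np.hstack([r(t,262,212),r(t,348,200)]);b=np.hstack([r(s,255,180),r(s,298,225)])
cv2.imwrite('pics/crop0.png',np.vstack([a,b]))
E
```

```text
(no output)
```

View pics/crop0.png

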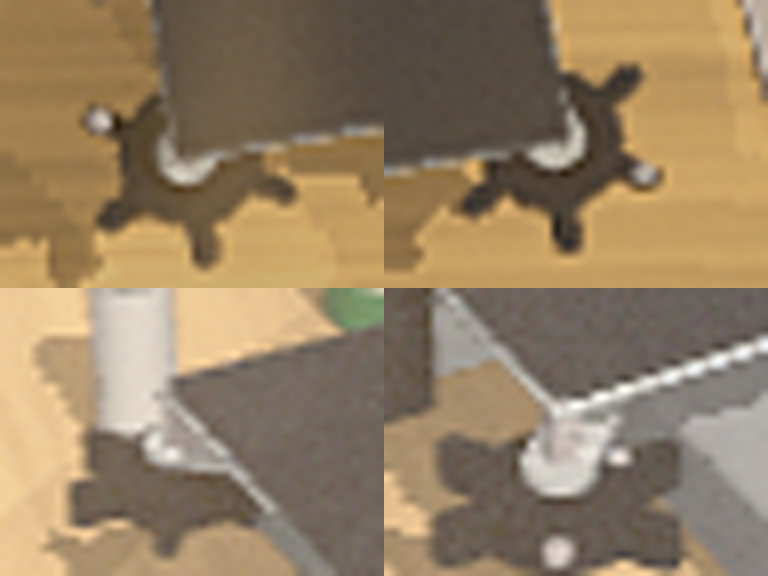

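The left pin is at top pixel (274.5,227) and the right pin at (380.6,222). The bed's front corners are at about (284.5,231.7) and (371.9,217.1).

```bash
cat > h.py <<'E'
import numpy as np,cv2
K={};T={}
K['top']=np.array([[390.6471208,0,313.34395083],[0,390.6471208,199.31560131],[0,0,1]])
T['top']=np.array([[-0.0198107,0.99339363,-0.11303374,0.49400053],[-0.99962258,-0.02183228,-0.01667494,0.00982933],[-0.01903256,0.11266074,0.99345122,1.0279919],[0,0,0,1]])
K['side']=np.array([[377.34785682,0,312.82637377],[0,377.34785682,205.50431175],[0,0,1]])
T['side']=np.array([[0.937481,0.18174163,-0.29681537,0.338853],[-0.3480326,0.49355774,-0.79704081,-0.65690619],[0.00164003,0.85051204,0.52595302,0.53135097],[0,0,0,1]])
def ray(n,u,v,z):
    d=np.linalg.inv(K[n])@[u,v,1]; d=T[n][:3,:3]@[d[0],-d[1],-d[2]]; o=T[n][:3,3]
    return o+d*(z-o[2])/d[2]
def proj(n,p):
    c=T[n][:3,:3].T@(np.array(p)-T[n][:3,3]); q=K[n]@[c[0],-c[1],-c[2]]; return q[:2]/q[2]
E
python3 - <<'E'
from h import *
L=ray('top',284.4,231.6,.096);R=ray('top',371.8,217,.096)
print(L,R,np.linalg.norm(L-R))
m=(L+R)/2; ey=(L-R)/np.linalg.norm(L-R); ex=np.array([ey[1],-ey[0],0]); print('yaw',np.degrees(np.arctan2(ex[1],ex[0])),m)
for nm,y,px in(('L',.104,(274.4,227)),('R',-.104,(380.5,221.8))):
    A=m+ex*.003+ey*y; A[2]=.068; P=ray('top',*px,.072); d=P-A; d[2]=0
    a=np.degrees(np.arctan2(d@ey,d@ex)); print(nm,A,P,np.hypot(*d[:2]),'turn',(a-180+180)%360-180)
    print('side proj axis',proj('side',A),'pin',proj('side',P))
    for k in range(6):
        th=np.radians(a+60*k); q=A+.035*(np.cos(th)*ex+np.sin(th)*ey); print(k,q[:2].round(3),proj('top',q).round(1))
E
```

```text
[0.52416017 0.09596278 0.096     ] [ 0.55458736 -0.11294655  0.096     ] 0.21111352127128188
yaw 8.286736340473116 [ 0.53937376 -0.00849189  0.096     ]
L [0.52735322 0.09485465 0.068     ] [0.53666592 0.12256935 0.072     ] 0.029237490764758674 turn -116.86011944465682
side proj axis [276.85552147 200.79808219] pin [277.37146753 193.22740694]
0 [0.539 0.128] [272.4 226.4]
1 [0.504 0.121] [275.3 240.3]
2 [0.493 0.088] [288.9 244.6]
3 [0.516 0.062] [299.5 234.9]
4 [0.551 0.069] [296.4 221. ]
5 [0.562 0.102] [282.9 216.7]
R [ 0.55733166 -0.11097366  0.068     ] [ 0.54398345 -0.13684013  0.072     ] 0.029107543506766486 turn 54.41757322216927
side proj axis [319.95917706 248.59820957] pin [318.38009724 256.40711332]
0 [ 0.541 -0.142] [382.4 222.9]
1 [ 0.576 -0.14 ] [381.2 208.7]
2 [ 0.592 -0.109] [368.3 202.5]
3 [ 0.573 -0.08 ] [356.6 210.4]
4 [ 0.538 -0.082] [357.7 224.6]
5 [ 0.522 -0.113] [370.7 230.9]
```

>>> {"method": "send_rows", "body": {
  "deltas": [
    [[2,2.8,0],[0,0,-1],0],
    [[2,2.8,0],[0,0,-1],0],
    [[2,2.8,0],[0,0,-1],0],
    [[2,2.8,0],[0,0,-1],0],
    [[2,2.8,0],[0,0,-1],0],
    [[2,2.8,0],[0,0,-1],0],
    [[2,2.8,0],[0,0,-1],0],
    [[2,2.8,0],[0,0,-1],0],
    [[2,2.8,0],[0,0,-1],0],
    [[2,2.8,0],[0,0,-1],0],
    [[2,2.8,0],[0,0,0],0],
    [[2,2.8,0],[0,0,0],0]
  ]
}}

```text
clock: 1.1
tcp_pos: [0.4671, -0.3511, 0.1964]
tool_rot: [-3.141, 0.0, 0.143]
contact_force: [0.9, -0.4, 0.2]
width: 0.0178
gripper_force: 0.0
```

>>> {"method": "send_rows", "body": {
  "deltas": [
    [[0.3,3.3,0],[0,0,0],0],
    [[0.3,3.3,0],[0,0,0],0],
    [[0.3,3.3,0],[0,0,0],0],
    [[0.3,3.3,0],[0,0,0],0],
    [[0.3,3.3,0],[0,0,0],0],
    [[0.3,3.3,0],[0,0,0],0],
    [[0.3,3.3,0],[0,0,0],0],
    [[0.3,3.3,0],[0,0,0],0],
    [[0.3,3.3,0],[0,0,0],0],
    [[0.3,3.3,0],[0,0,0],0],
    [[0.3,3.3,0],[0,0,0],0],
    [[0.3,3.3,0],[0,0,0],0]
  ]
}}

```text
clock: 2.1
tcp_pos: [0.5022, 0.0449, 0.1965]
tool_rot: [3.142, 0.0, 0.143]
contact_force: [0.4, -0.6, -0.7]
width: 0.0007
gripper_force: 0.0
```

>>> {"method": "send_rows", "body": {
  "deltas": [
    [[0.3,2.4,0],[0,0,0],0],
    [[0.3,2.4,0],[0,0,0],0],
    [[0.3,2.4,0],[0,0,0],0],
    [[0.2,2.4,0],[0,0,0],0],
    [[0.2,2.4,0],[0,0,0],0],
    [[0,0,-2.5],[0,0,0],0],
    [[0,0,-2.5],[0,0,0],0],
    [[0,0,-2.5],[0,0,0],0],
    [[0,0,-2],[0,0,0],0],
    [[0,0,0],[0,0,0],0],
    [[0,0,0],[0,0,0],0]
  ]
}}

```text
clock: 3.02
tcp_pos: [0.5149, 0.163, 0.1009]
tool_rot: [3.141, 0.003, 0.143]
contact_force: [0.2, -0.1, -0.6]
width: 0.0007
gripper_force: 0.0
```

```bash
python3 - <<'E'
from station import *
from h import *
im={n:grab_frame(n)['pixels'][...,::-1] for n in('top','side')}
g=lambda i:np.clip((i/255.)**0.6*255,0,255).astype('uint8')
p=state()['tcp_pos'];print(p,proj('top',[p[0],p[1],p[2]-.011]),proj('side',[p[0],p[1],p[2]-.011]))
r=lambda i,x,y:cv2.resize(g(i[y:y+80,x:x+64]),(384,480),interpolation=cv2.INTER_CUBIC)
cv2.imwrite('pics/c1.png',np.hstack([r(im['top'],245,180),r(im['side'],240,140)]))
print(ray('top',236,225,.096), ray('top',203,171,.16))
E
```

```text
[0.51605736 0.16346981 0.10256849] [256.46133319 235.62664307] [264.49449551 180.12659612]
[0.54227097 0.21175038 0.096     ] [0.66286235 0.27330734 0.16      ]
```

View pics/c1.png

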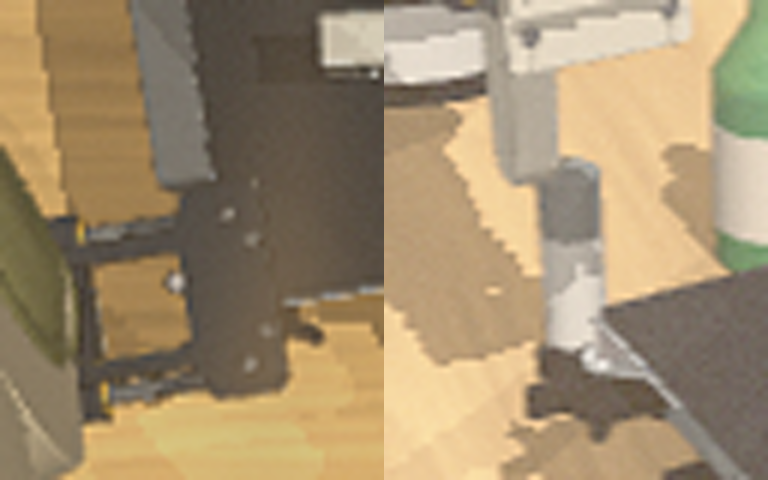

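The top view shows the gripper body over the corner, with the pin at (274,227) unchanged. In the side view the fingertip's bottom appears near (263.5,170), while I predicted (264.5,180), so I'll check that.

```bash
python3 - <<'E'
from station import *
from h import *
i=grab_frame('side')['pixels'][...,::-1]
p=state()['tcp_pos'];print(p, state()['tool_rot'])
for z in(.0916,.1,.11,.12,.13,.17):
  for dy in(-.017,0,.017): print(z,dy,proj('side',[p[0],p[1]+dy,z]).round(1))
o=cv2.resize(np.clip((i[130:205,225:325]/255.)**.6*255,0,255).astype('uint8'),(800,600),interpolation=cv2.INTER_CUBIC)
cv2.imwrite('pics/c2.png',o)
E
```

```text
[0.5162867  0.16350626 0.10284603] [-3.14117138e+00 -1.69973484e-03  1.43074414e-01]
0.0916 -0.017 [266.3 183.1]
0.0916 0 [264.6 180.1]
0.0916 0.017 [262.9 177.1]
0.1 -0.017 [266.1 180.1]
0.1 0 [264.4 177.1]
0.1 0.017 [262.7 174.1]
0.11 -0.017 [265.8 176.5]
0.11 0 [264.1 173.5]
0.11 0.017 [262.4 170.6]
0.12 -0.017 [265.5 172.8]
0.12 0 [263.8 169.8]
0.12 0.017 [262.1 166.9]
0.13 -0.017 [265.3 169. ]
0.13 0 [263.5 166.1]
0.13 0.017 [261.9 163.3]
0.17 -0.017 [264.2 153.6]
0.17 0 [262.4 150.9]
0.17 0.017 [260.7 148.2]
```

View pics/c2.png

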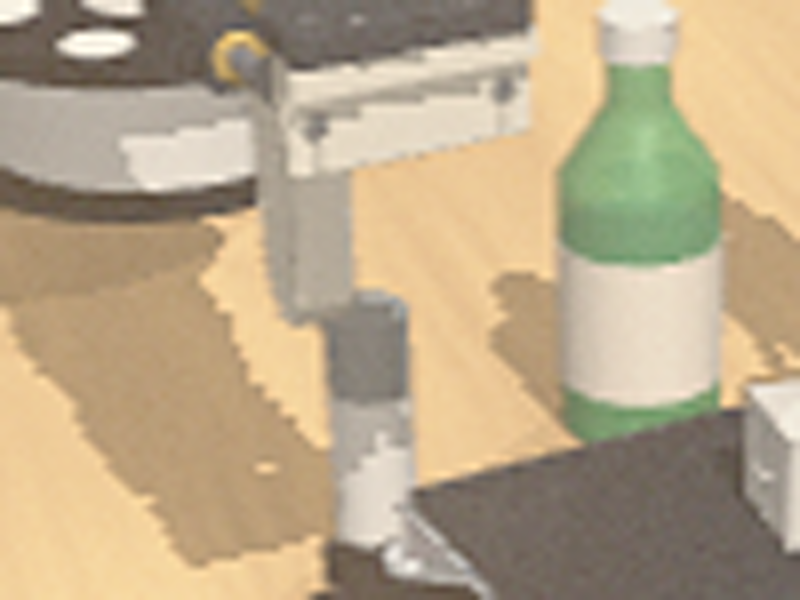

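The fingertip's bottom is at about (264.4,169.4). I'll descend in free space beside the wheel and check again.

>>> {"method": "send_rows", "body": {
  "deltas": [
    [[0,0,-0.8],[0,0,0],0],
    [[0,0,-0.8],[0,0,0],0],
    [[0,0,-0.8],[0,0,0],0],
    [[0,0,-0.8],[0,0,0],0],
    [[0,0,0],[0,0,0],0]
  ]
}}

```text
clock: 3.58
tcp_pos: [0.5146, 0.163, 0.0679]
tool_rot: [3.141, 0.002, 0.143]
contact_force: [-0.3, -0.6, 0.4]
width: 0.0005
gripper_force: 0.0
```

```bash
python3 - <<'E'
from station import *
from h import *
i=grab_frame('side')['pixels'][...,::-1]
s=state();p=s['tcp_pos'];print(p, s['contact_force'],list(s))
for z in(.059,.07,.08,.09):
  for dy in(-.017,0): print(z,dy,proj('side',[p[0],p[1]+dy,z]).round(1))
o=cv2.resize(np.clip((i[145:220,225:325]/255.)**.6*255,0,255).astype('uint8'),(800,600),interpolation=cv2.INTER_CUBIC)
cv2.imwrite('pics/c3.png',o)
E
```

```text
[0.51484963 0.16309697 0.06849898] [0.44753604 0.14479397 0.31972447] ['clock', 'joint_positions', 'joint_vel', 'tau', 'tcp_pos', 'tool_rot', 'contact_force', 'moment', 'gripper_force', 'width']
0.059 -0.017 [266.6 194.8]
0.059 0 [264.9 191.7]
0.07 -0.017 [266.3 191. ]
0.07 0 [264.6 187.9]
0.08 -0.017 [266.1 187.5]
0.08 0 [264.4 184.4]
0.09 -0.017 [265.8 183.9]
0.09 0 [264.1 180.8]
```

View pics/c3.png

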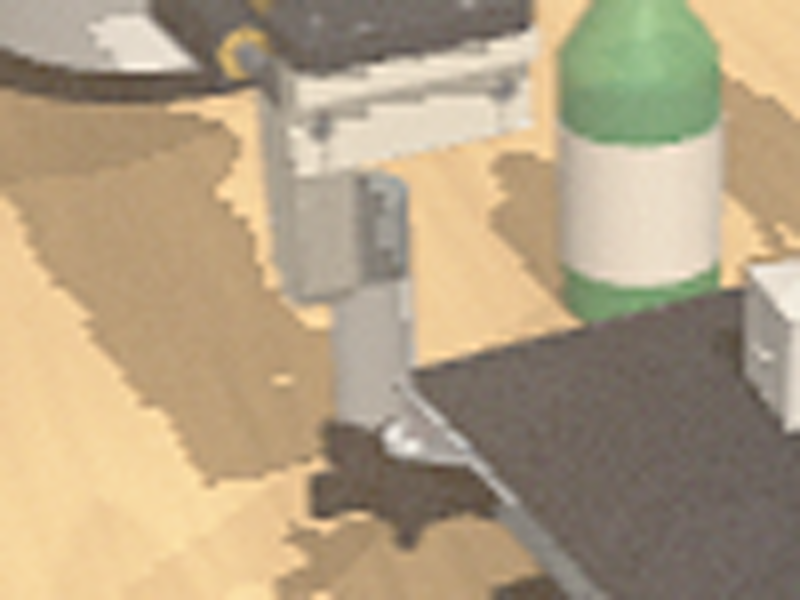

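The finger appears about 3 cm higher than the pose suggests, with its bottom at (262.5,182.5). The space below is free, so lowering is safe in either case. I'll lower it and look again.

>>> {"method": "send_rows", "body": {
  "deltas": [
    [[0,0,-0.7],[0,0,0],0],
    [[0,0,-0.7],[0,0,0],0],
    [[0,0,-0.7],[0,0,0],0],
    [[0,0,-0.7],[0,0,0],0],
    [[0,0,0],[0,0,0],0]
  ]
}}

```text
clock: 4.05
tcp_pos: [0.5148, 0.1631, 0.0401]
tool_rot: [3.141, 0.002, 0.143]
contact_force: [-0.9, -0.1, 1.3]
width: 0.0002
gripper_force: 0.0
```

```bash
python3 - <<'E'
from station import *
from h import *
im={n:grab_frame(n)['pixels'][...,::-1] for n in('top','side')}
s=state();p=s['tcp_pos'];print(p, s['contact_force'])
g=lambda i,x,y:cv2.resize(np.clip((i[y:y+72,x:x+50]/255.)**.6*255,0,255).astype('uint8'),(400,576),interpolation=cv2.INTER_CUBIC)
cv2.imwrite('pics/c4.png',np.hstack([g(im['side'],240,145),g(im['top'],250,190)]))
E
```

```text
[0.51526612 0.16323389 0.04115766] [-0.53721146  0.59905648  0.04154655]
```

View pics/c4.png

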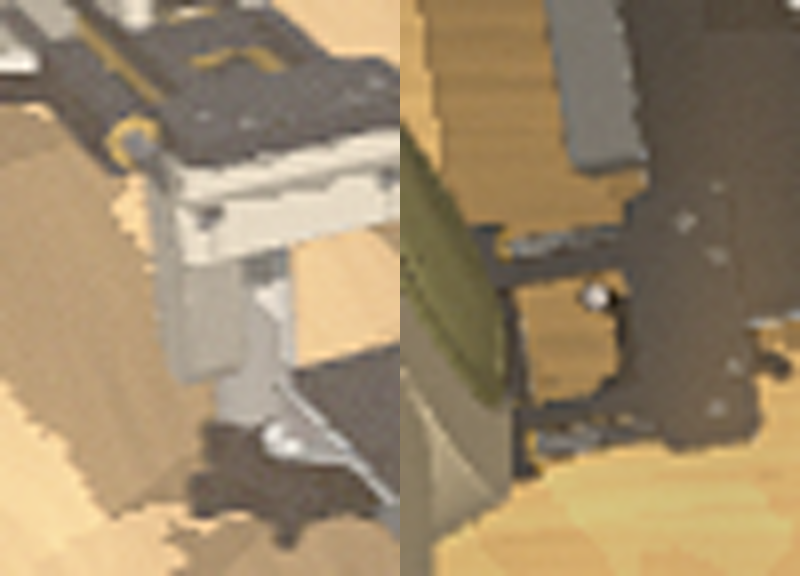

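The side view puts the fingertip at (263.7,192.5), so z is about 0.065. The top view shows the pin still at (274.6,227). I'll go slightly lower and move in between the lobes.

>>> {"method": "send_rows", "body": {
  "deltas": [
    [[0,0,-0.4],[0,0,0],0],
    [[0,0,-0.4],[0,0,0],0],
    [[0.1,-0.5,0],[0,0,0],0],
    [[0.1,-0.5,0],[0,0,0],0],
    [[0.1,-0.5,0],[0,0,0],0],
    [[0.1,-0.5,0],[0,0,0],0],
    [[0,0,0],[0,0,0],0]
  ]
}}

```text
clock: 4.73
tcp_pos: [0.5199, 0.1416, 0.0338]
tool_rot: [3.141, -0.0, 0.141]
contact_force: [-0.4, -0.4, -0.1]
width: 0.0005
gripper_force: 0.0
```

>>> {"method": "send_rows", "body": {
  "deltas": [
    [[-0.48,-0.09,0],[0,0,6],0],
    [[-0.46,-0.13,0],[0,0,6],0],
    [[-0.44,-0.18,0],[0,0,6],0]
  ]
}}

```text
clock: 4.98
tcp_pos: [0.5069, 0.1406, 0.034]
tool_rot: [-3.141, -0.003, 0.463]
contact_force: [1.7, 6.4, 0.1]
width: 0.0006
gripper_force: 2.6
```

```bash
python3 - <<'E'
from station import *
s=state();print(s['tcp_pos'],s['tool_rot'],s['contact_force'],s['moment'])
E
```

```text
[0.50687544 0.14061884 0.03402857] [-3.14092115 -0.00335845  0.46310787] [1.69813756 6.37385984 0.09599612] [ 1.41195422 -0.28314934 -0.00363486]
```

>>> {"method": "send_rows", "body": {
  "deltas": [
    [[-0.43,-0.23,0],[0,0,6],0],
    [[-0.39,-0.28,0],[0,0,6],0]
  ]
}}

```text
clock: 5.15
tcp_pos: [0.4988, 0.1371, 0.0342]
tool_rot: [-3.141, -0.005, 0.674]
contact_force: [0.3, 9.2, -0.3]
width: 0.0007
gripper_force: 3.4
```

```bash
cat > pin.py <<'E'
from station import *
from h import *
AX={'L':np.array([.5258,.0959]),'R':np.array([.5549,-.1101])}
def pins():
    i=grab_frame('top')['pixels'].astype(int)
    for k,A in AX.items():
        out=[]
        for a in range(-175,185,5):
            th=np.radians(a+180+8.0); q=A+.029*np.array([np.cos(th),np.sin(th)])
            u,v=proj('top',[*q,.072]).round().astype(int); c=i[v,u]
            out.append((int(c.min()),a))
        out.sort(reverse=True); print(k,'best turn (brightness,deg):',out[:5])
    s=state();p=s['tcp_pos'];print(p.round(4),'yaw',np.degrees(s['tool_rot'][2]).round(1),s['contact_force'].round(1),s['clock'])
    for k,A in AX.items():
        d=p[:2]-A; print(k,'r',np.hypot(*d).round(4),'ang',(np.degrees(np.arctan2(d[1],d[0]))-8).round(1))
if __name__=='__main__': pins()
E
python3 pin.py
```

```text
L best turn (brightness,deg): [(75, -20), (69, -10), (64, 50), (62, 45), (62, 20)]
R best turn (brightness,deg): [(120, 65), (84, 70), (82, 170), (77, 60), (66, 50)]
[0.4976 0.1362 0.0341] yaw 39.1 [-3.   6.6  2.2] 5.2
L r 0.0492 ang 117.0
R r 0.2529 ang 95.1
```

>>> {"method": "send_rows", "body": {
  "deltas": [
    [[-0.4,0.6,0],[0,0,0],0],
    [[-0.4,0.6,0],[0,0,0],0],
    [[0.6,0.2,0],[0,0,-6.2],0],
    [[0.6,0.2,0],[0,0,-6.2],0],
    [[0.6,0.2,0],[0,0,-6.2],0],
    [[0.6,0.2,0],[0,0,-6.2],0],
    [[0.6,0.2,0],[0,0,-6.2],0],
    [[0,0,0],[0,0,0],0],
    [[0,0,0],[0,0,0],0]
  ]
}}

```text
clock: 5.95
tcp_pos: [0.5192, 0.1566, 0.0335]
tool_rot: [3.141, 0.0, 0.129]
contact_force: [-0.5, 0.0, 0.0]
width: 0.0007
gripper_force: 0.0
```

```bash
python3 pin.py; python3 - <<'E'
from station import *
from h import *
im={n:grab_frame(n)['pixels'][...,::-1] for n in('top','side')}
g=lambda i,x,y:cv2.resize(np.clip((i[y:y+72,x:x+50]/255.)**.6*255,0,255).astype('uint8'),(400,576),interpolation=cv2.INTER_CUBIC)
cv2.imwrite('pics/c5.png',np.hstack([g(im['side'],250,155),g(im['top'],255,190)]))
E
```

```text
L best turn (brightness,deg): [(143, -120), (99, -125), (77, -115), (67, 85), (46, -45)]
R best turn (brightness,deg): [(118, 65), (84, 70), (82, 170), (78, 60), (68, 50)]
[0.5189 0.1563 0.0335] yaw 7.4 [ 0.1 -0.5  0.3] 6.0
L r 0.0608 ang 88.6
R r 0.2689 ang 89.7
```

View pics/c5.png

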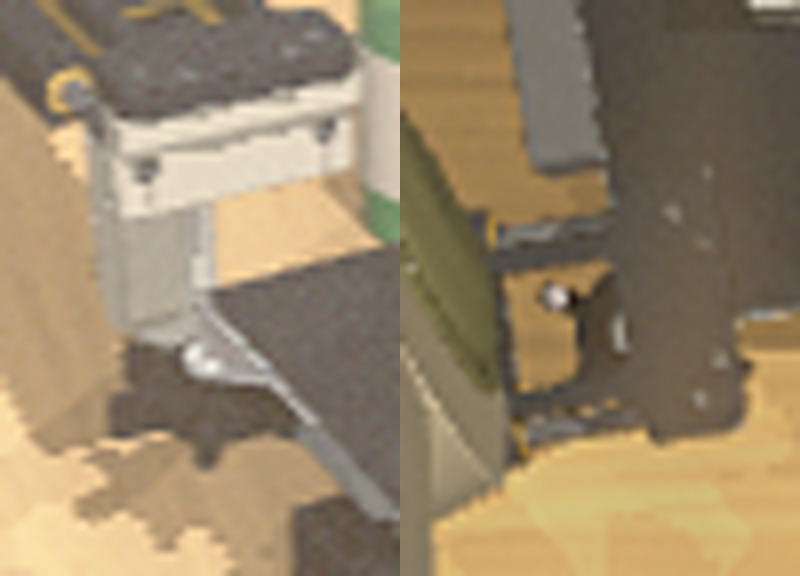

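Left wheel: its pin is still at −120° and the finger slid off the lobe end. I'll go a bit lower and deeper.

>>> {"method": "send_rows", "body": {
  "deltas": [
    [[0,0,-0.5],[0,0,0],0],
    [[0.06,-0.45,0],[0,0,0],0],
    [[0.06,-0.45,0],[0,0,0],0],
    [[0.06,-0.45,0],[0,0,0],0],
    [[0.06,-0.45,0],[0,0,0],0],
    [[0,0,0],[0,0,0],0]
  ]
}}

```text
clock: 6.6
tcp_pos: [0.522, 0.1366, 0.0286]
tool_rot: [3.141, 0.0, 0.124]
contact_force: [0.0, -0.1, 0.1]
width: 0.0006
gripper_force: 0.0
```

>>> {"method": "send_rows", "body": {
  "deltas": [
    [[0.05,-0.3,0],[0,0,0],0],
    [[0,0,0],[0,0,0],0]
  ]
}}

```text
clock: 6.77
tcp_pos: [0.5221, 0.1351, 0.0286]
tool_rot: [-3.141, 0.001, 0.126]
contact_force: [-0.9, 0.4, 0.9]
width: 0.0004
gripper_force: 0.7
```

>>> {"method": "send_rows", "body": {
  "deltas": [
    [[0.05,-0.3,0],[0,0,0],0],
    [[0,0,0],[0,0,0],0]
  ]
}}

```text
clock: 6.93
tcp_pos: [0.5224, 0.1343, 0.0287]
tool_rot: [-3.139, 0.0, 0.128]
contact_force: [-3.3, 8.0, -0.1]
width: 0.0004
gripper_force: 5.0
```

Contact with the hub at r=39.4 confirms the fist's half-length of 17.5 mm and the wheel axis. I'll back off 5 mm, lay the finger flat along the lobe, and push in an arc.

>>> {"method": "send_rows", "body": {
  "deltas": [
    [[0,0.4,0],[0,0,0],0],
    [[-0.27,0.1,0],[0,0,7],0],
    [[-0.27,0.1,0],[0,0,7],0],
    [[-0.27,0.1,0],[0,0,7],0],
    [[0,0,0],[0,0,0],0]
  ]
}}

```text
clock: 7.35
tcp_pos: [0.5146, 0.1392, 0.0286]
tool_rot: [3.142, 0.0, 0.498]
contact_force: [-0.2, 0.5, -0.7]
width: 0.0005
gripper_force: 0.0
```

>>> {"method": "send_rows", "body": {
  "deltas": [
    [[-0.44,-0.14,0],[0,0,6],0],
    [[-0.42,-0.19,0],[0,0,6],0],
    [[-0.4,-0.23,0],[0,0,6],0],
    [[-0.37,-0.27,0],[0,0,6],0]
  ]
}}

```text
clock: 7.68
tcp_pos: [0.4997, 0.1317, 0.0288]
tool_rot: [3.141, -0.002, 0.912]
contact_force: [0.2, 0.3, 1.0]
width: 0.0005
gripper_force: 0.4
```

```bash
python3 pin.py
```

```text
L best turn (brightness,deg): [(101, -50), (101, -55), (97, -45), (87, -60), (70, 65)]
R best turn (brightness,deg): [(120, 65), (84, 70), (82, 170), (79, 60), (66, 50)]
[0.4983 0.1303 0.0287] yaw 52.7 [-0.4 -1.8 -0.8] 7.7333
L r 0.044 ang 120.6
R r 0.2469 ang 95.2
```

>>> {"method": "send_rows", "body": {
  "deltas": [
    [[-0.34,-0.31,0],[0,0,6],0],
    [[-0.31,-0.34,0],[0,0,6],0],
    [[-0.27,-0.37,0],[0,0,6],0],
    [[-0.23,-0.4,0],[0,0,6],0],
    [[-0.19,-0.42,0],[0,0,6],0],
    [[-0.14,-0.44,0],[0,0,6],0]
  ]
}}

```text
clock: 8.23
tcp_pos: [0.484, 0.1081, 0.0286]
tool_rot: [3.141, -0.0, 1.539]
contact_force: [0.1, -0.3, -0.2]
width: 0.0005
gripper_force: 0.0
```

```bash
python3 pin.py
```

```text
L best turn (brightness,deg): [(103, -105), (97, -95), (97, -100), (80, -90), (78, 150)]
R best turn (brightness,deg): [(121, 65), (86, 70), (84, 170), (80, 60), (69, 50)]
[0.4835 0.1066 0.0285] yaw 88.5 [ 0.3 -1.6  0.5] 8.2833
L r 0.0436 ang 157.8
R r 0.2281 ang 100.2
```

>>> {"method": "send_rows", "body": {
  "deltas": [
    [[-0.1,-0.45,0],[0,0,6],0],
    [[-0.04,-0.46,0],[0,0,6],0],
    [[0,-0.46,0],[0,0,6],0],
    [[0.04,-0.46,0],[0,0,6],0]
  ]
}}

```text
clock: 8.62
tcp_pos: [0.4826, 0.0905, 0.0286]
tool_rot: [-3.141, -0.001, 1.957]
contact_force: [-0.3, 1.1, -1.2]
width: 0.0005
gripper_force: 0.2
```

```bash
python3 pin.py; python3 - <<'E'
from station import *
from h import *
im={n:grab_frame(n)['pixels'][...,::-1] for n in('top','side')}
g=lambda i,x,y:cv2.resize(np.clip((i[y:y+72,x:x+50]/255.)**.6*255,0,255).astype('uint8'),(400,576),interpolation=cv2.INTER_CUBIC)
cv2.imwrite('pics/c6.png',np.hstack([g(im['side'],250,160),g(im['top'],255,195)]))
E
```

```text
L best turn (brightness,deg): [(87, -90), (87, -95), (87, -135), (84, -105), (83, -100)]
R best turn (brightness,deg): [(122, 65), (88, 170), (87, 70), (82, 60), (69, 50)]
[0.4827 0.0886 0.0284] yaw 112.5 [-0.2 -0.8  0.2] 8.6667
L r 0.0437 ang -178.4
R r 0.2114 ang 102.0
```

View pics/c6.png

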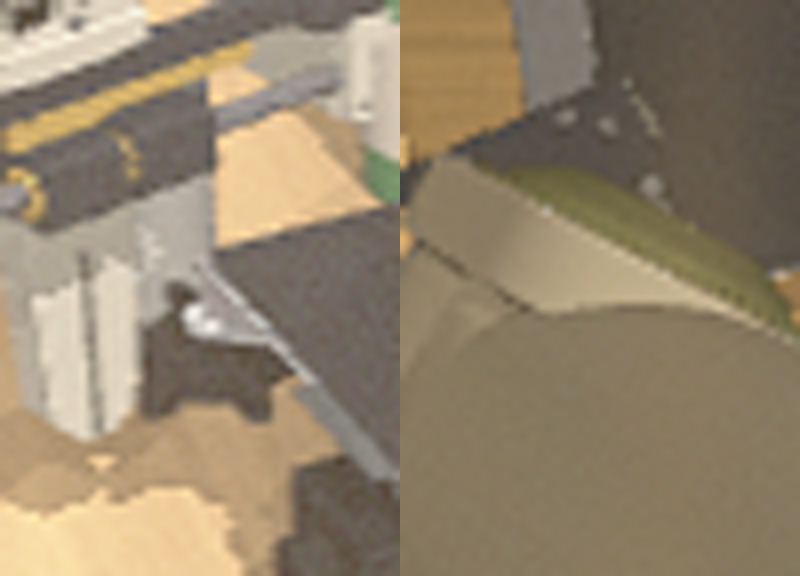

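The side view shows the closed fingers at the front left of the wheel, (261,214), behind a lobe, and the wheel has turned. I'll finish the arc and retreat.

>>> {"method": "send_rows", "body": {
  "deltas": [
    [[0.1,-0.45,0],[0,0,6],0],
    [[0.14,-0.44,0],[0,0,6],0],
    [[0.19,-0.42,0],[0,0,6],0],
    [[0.23,-0.4,0],[0,0,6],0],
    [[0.27,-0.37,0],[0,0,6],0],
    [[0.31,-0.34,0],[0,0,6],0],
    [[0,0,0],[0,0,0],0]
  ]
}}

```text
clock: 9.35
tcp_pos: [0.4955, 0.0649, 0.0283]
tool_rot: [-3.141, -0.0, 2.583]
contact_force: [-0.1, -0.1, -0.0]
width: 0.0006
gripper_force: 0.0
```

>>> {"method": "send_rows", "body": {
  "deltas": [
    [[-0.2,0.1,0],[0,0,0],0],
    [[-0.3,-0.5,0],[0,0,0],0],
    [[-0.4,-0.7,0],[0,0,0],0],
    [[-0.5,-0.9,0],[0,0,0],0],
    [[-0.2,-0.4,2.5],[0,0,0],0],
    [[0,0,3.5],[0,0,0],0],
    [[0,0,3.5],[0,0,0],0],
    [[-1.5,-2.5,3.5],[0,0,0],0],
    [[-2,-3,2],[0,0,0],0],
    [[0,0,0],[0,0,0],0]
  ]
}}

```text
clock: 10.18
tcp_pos: [0.4421, -0.0188, 0.1776]
tool_rot: [-3.136, 0.003, 2.576]
contact_force: [-0.0, -1.0, -0.7]
width: 0.0003
gripper_force: 0.0
```

```bash
python3 pin.py
```

```text
L best turn (brightness,deg): [(124, 0), (122, -5), (85, 5), (68, -10), (65, -30)]
R best turn (brightness,deg): [(117, 65), (83, 70), (82, 170), (78, 60), (65, 50)]
[ 0.4436 -0.0164  0.1767] yaw 147.7 [-0.2 -0.9  0.1] 10.2333
L r 0.1392 ang -134.2
R r 0.1455 ang 131.9
```

The left wheel is at 0. Now the right one.

>>> {"method": "send_rows", "body": {
  "deltas": [
    [[1.7,-2.2,0],[0,0,6],0],
    [[1.7,-2.2,0],[0,0,6],0],
    [[1.7,-2.2,0],[0,0,6],0],
    [[1.7,-2.2,0],[0,0,6],0],
    [[1.7,-2.2,0],[0,0,6],0],
    [[1.7,-2.2,0],[0,0,6],0],
    [[1.7,-2.1,0],[0,0,4.4],0],
    [[0,0,-2.5],[0,0,0],0],
    [[0,0,-2.5],[0,0,0],0],
    [[0,0,0],[0,0,0],0]
  ]
}}

```text
clock: 11.07
tcp_pos: [0.5618, -0.1643, 0.1209]
tool_rot: [3.139, -0.006, -2.992]
contact_force: [-0.9, -0.6, -0.4]
width: 0.0003
gripper_force: 0.0
```

```bash
python3 pin.py; python3 -c "
from station import *;print(state()['joint_positions'])"
```

```text
L best turn (brightness,deg): [(130, 0), (127, -5), (91, 5), (74, -10), (68, 25)]
R best turn (brightness,deg): [(64, -80), (63, -85), (62, 80), (62, -75), (60, 85)]
[ 0.5627 -0.1637  0.1232] yaw -171.4 [-0.1  0.8 -0.2] 11.1167
L r 0.2622 ang -89.9
R r 0.0542 ang -89.7
[ 0.83540878  0.73642681 -1.02691176  1.94646537  0.79242118  0.93647383
  1.12622784]
```

>>> {"method": "send_rows", "body": {
  "deltas": [
    [[0.1,-0.7,-2],[0,0,0],0],
    [[0,0,-2],[0,0,0],0],
    [[0,0,-2],[0,0,0],0],
    [[0,0,-2],[0,0,0],0],
    [[0,0,-1.2],[0,0,0],0],
    [[0,0,0],[0,0,0],0],
    [[0,0,0],[0,0,0],0]
  ]
}}

```text
clock: 11.7
tcp_pos: [0.5658, -0.1706, 0.0343]
tool_rot: [3.142, 0.0, -2.991]
contact_force: [-0.4, -0.2, -0.9]
width: 0.0005
gripper_force: 0.0
```

>>> {"method": "send_rows", "body": {
  "deltas": [
    [[-0.06,0.4,0],[0,0,0],0],
    [[-0.06,0.4,0],[0,0,0],0],
    [[-0.06,0.4,0],[0,0,0],0],
    [[0,0,0],[0,0,0],0],
    [[0,0,0],[0,0,0],0]
  ]
}}

```text
clock: 12.12
tcp_pos: [0.5638, -0.1589, 0.0342]
tool_rot: [-3.141, 0.001, -2.991]
contact_force: [-0.2, -0.2, -0.0]
width: 0.0003
gripper_force: 0.0
```

```bash
python3 pin.py
```

```text
L best turn (brightness,deg): [(79, 0), (79, -5), (64, 25), (64, 20), (64, 15)]
R best turn (brightness,deg): [(63, 85), (62, 90), (62, 80), (60, 95), (59, 100)]
[ 0.5638 -0.1593  0.034 ] yaw -171.4 [ 0.3 -0.1  0.2] 12.1667
L r 0.258 ang -89.5
R r 0.05 ang -87.8
```

>>> {"method": "send_rows", "body": {
  "deltas": [
    [[-0.1,0.3,-0.4],[0,0,0],0],
    [[-0.1,0.3,0],[0,0,0],0],
    [[-0.2,0,0],[0,0,-7],0],
    [[-0.2,0,0],[0,0,-7],0],
    [[-0.2,-0.05,0],[0,0,-7],0],
    [[0,0,0],[0,0,0],0]
  ]
}}

```text
clock: 12.67
tcp_pos: [0.5552, -0.1535, 0.0297]
tool_rot: [-3.141, -0.0, 2.92]
contact_force: [-0.3, 0.7, 0.4]
width: 0.0007
gripper_force: 0.0
```

>>> {"method": "send_rows", "body": {
  "deltas": [
    [[-0.46,0.02,0],[0,0,-6],0],
    [[-0.46,0.06,0],[0,0,-6],0],
    [[-0.45,0.11,0],[0,0,-6],0],
    [[-0.43,0.16,0],[0,0,-6],0]
  ]
}}

```text
clock: 13.0
tcp_pos: [0.538, -0.1503, 0.0296]
tool_rot: [3.141, 0.001, 2.505]
contact_force: [-0.4, -0.8, 0.6]
width: 0.0003
gripper_force: 0.0
```

```bash
python3 pin.py
```

```text
L best turn (brightness,deg): [(81, 0), (80, -5), (52, 85), (52, 5), (47, -10)]
R best turn (brightness,deg): [(64, -10), (61, 0), (61, -5), (59, 150), (59, 5)]
[ 0.5369 -0.1496  0.0297] yaw 143.2 [-1.6  0.9 -0.2] 13.05
L r 0.2457 ang -95.4
R r 0.0434 ang -122.5
```

>>> {"method": "send_rows", "body": {
  "deltas": [
    [[-0.41,0.2,0],[0,0,-6],0],
    [[-0.39,0.25,0],[0,0,-6],0],
    [[-0.37,0.28,0],[0,0,-6],0],
    [[-0.33,0.32,0],[0,0,-6],0],
    [[-0.29,0.35,0],[0,0,-6],0],
    [[-0.26,0.38,0],[0,0,-6],0],
    [[0,0,0],[0,0,0],0]
  ]
}}

```text
clock: 13.63
tcp_pos: [0.5168, -0.1314, 0.0297]
tool_rot: [-3.141, -0.0, 1.88]
contact_force: [-0.2, 0.2, 0.5]
width: 0.0003
gripper_force: 0.0
```

```bash
python3 pin.py
```

```text
L best turn (brightness,deg): [(83, 0), (80, -5), (52, 85), (52, 5), (46, -80)]
R best turn (brightness,deg): [(66, 155), (66, 85), (66, 35), (66, -80), (65, 70)]
[ 0.5171 -0.1319  0.0297] yaw 108.0 [0.3 0.5 0.4] 13.6833
L r 0.228 ang -100.2
R r 0.0437 ang -158.0
```

>>> {"method": "send_rows", "body": {
  "deltas": [
    [[0.1,-0.2,0],[0,0,0],0],
    [[-0.6,-0.2,0],[0,0,0],0],
    [[-1,-0.3,0],[0,0,0],0],
    [[-1,-0.3,0],[0,0,0],0],
    [[-0.5,-0.3,2.5],[0,0,0],0],
    [[0,0,3.5],[0,0,0],0],
    [[0,-2,3.5],[0,0,0],0],
    [[0,-3,3.5],[0,0,0],0],
    [[0,-3.5,2],[0,0,0],0],
    [[0,-3.5,0],[0,0,0],0],
    [[0,-3.5,0],[0,0,0],0],
    [[0,-3.5,0],[0,0,0],0]
  ]
}}

```text
clock: 14.68
tcp_pos: [0.4852, -0.3351, 0.1767]
tool_rot: [-3.141, 0.002, 1.878]
contact_force: [0.2, 0.3, 0.7]
width: 0.0004
gripper_force: 0.0
```

```bash
python3 pin.py; python3 - <<'E'
from station import *
from h import *
t=grab_frame('top')['pixels'][...,::-1];s=grab_frame('side')['pixels'][...,::-1]
g=lambda i,x,y,w,h:cv2.resize(np.clip((i[y:y+h,x:x+w]/255.)**.6*255,0,255).astype('uint8'),(800,300),interpolation=cv2.INTER_CUBIC)
cv2.imwrite('pics/c7.png',np.vstack([g(t,240,200,160,60),g(s,230,170,160,100)]))
E
```

```text
L best turn (brightness,deg): [(76, 0), (76, -5), (66, 25), (65, 50), (63, 85)]
R best turn (brightness,deg): [(83, 170), (73, 0), (68, 50), (63, 5), (62, 45)]
[ 0.484  -0.3432  0.1755] yaw 107.2 [ 0.6 -7.3  0.1] 14.7333
L r 0.4411 ang -103.4
R r 0.2437 ang -114.9
```

View pics/c7.png

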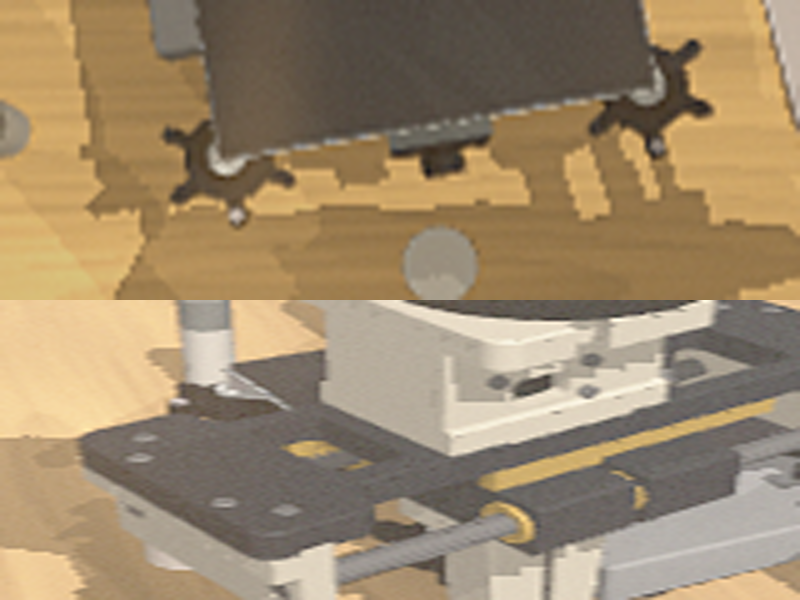

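The top view shows both pins pointing straight out of the front, at crop positions (237,216) and (657,147), and the tub is where it was. I'll let the arm settle and hand in.

>>> {"method": "send_rows", "body": {
  "deltas": [
    [[0,0,0],[0,0,0],0],
    [[0,0,0],[0,0,0],0],
    [[0,0,0],[0,0,0],0],
    [[0,0,0],[0,0,0],0]
  ]
}}

```text
clock: 15.17
tcp_pos: [0.4872, -0.3314, 0.1764]
tool_rot: [-3.141, 0.0, 1.88]
contact_force: [-0.1, 1.2, 0.5]
width: 0.0006
gripper_force: 0.0
```

```bash
python3 pin.py; python3 -c "
from station import *
print(hand_in())"
```

```text
L best turn (brightness,deg): [(80, 0), (77, -5), (64, 50), (63, 45), (62, 85)]
R best turn (brightness,deg): [(82, 170), (71, 0), (69, 50), (65, 5), (61, 45)]
[ 0.4873 -0.3316  0.1764] yaw 107.7 [0.9 0.2 0.3] 15.2167
L r 0.4292 ang -103.1
R r 0.2316 ang -115.0
the job is handed in; nothing more can be done
None
```

Both wheels are back at the reference click: in the last top picture each pin lobe points straight out of the printer's front, and the job was handed in at about 15 s of the 64 s allowed with the arm clear.

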